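Set the cast hut and hold it down with the spring presser

ROBOT

A 6-joint arm with a two-finger parallel gripper is mounted at the origin on the work surface. World frame = base frame: x ahead of the robot, y to its left, z up, the work surface at z = 0. Lengths are in m, angles in rad, forces in N, time in s.
With the tool pointing down it reaches from about 0.25 to 0.8 m from the base axis. Payload 3.9 kg.
Tool frame: the origin (TCP) lies between the finger pads; the fingertips stand 25 mm ahead of it and the grasp point (between the pads) lies 6 mm ahead of it; z points along the fingers, y is the line along which they close (so a half turn about z gives the same grasp; the last joint's range is limited). The gripper opens to 85 mm and grips with 20 to 120 N. Pads are 22 mm wide; open, the fingers measure 114 mm over their backs; the gripper's body (76 mm by 85 mm) begins 54 mm behind the grasp point. The pads swing forward as they close: fully open they stand 13 mm farther back than shut.
Start: joints at [-1.186, 0.26, -0.138, 1.173, 0, 1.571], TCP at [0.197, -0.487, 0.256] pointing down, gripper open.
Joint ranges: [-2.78, 2.78], [-0.83, 1.72], [-1.28, 1.37], [-1.9, 2.12], [-1.57, 1.48], [-3.14, 3.14]. Speed limits (rad/s): [2.57, 2.57, 3.14, 3.14, 3.14, 3.14].

INTERFACE

Orientations are given as a unit quaternion [w, x, y, z].
In Python, from cell import robot, cams, kinematics gives the robot as it stands (robot), with the cameras (cams) and the kinematics (kinematics). Calls block until the motion is done:
- robot.move_to(position, orientation): joint-space move of the TCP to a pose.
- robot.servo_line(position, ori=None, speed=0.15): straight line of the TCP; ori=None keeps the orientation; speed is the mean speed in m/s.
- robot.movej(angles): joint-space move.
- robot.release() and robot.grasp(): open the fingers fully, or close them until they stop; the grip force is fixed at half the most.
- robot.dwell(seconds).
- kinematics.solve_ik(position, orientation): joint angles nearest the present ones, or None.
- robot.observe(): the state.
- cams.read_camera(name): name is "scene" or "top"; returns the picture (420x560x3 uint8, red, green, blue); there is no depth.
- cams.calibration(name): a dict with "intrinsics" (3x3 intrinsics, pixels), "world_to_cam" (4x4, takes a point from world to camera coordinates). Camera axes: x right, y up, looking along -z (the intrinsics and any distortion apply to the point x, -y, -z); pixel columns grow to the right and rows downward; lengths in m; the calibration is good to about 2 mm. A picture is of the moment at which its call begins. calibration takes no time and is no camera call.
A pose or a line that the arm cannot do raises robot.MotionError and nothing moves.
- robot.finish_job(): hands the job in; it is judged then, once.
The state is a dict: "clock": time; "joint_positions": joint angles; "joint_vel": joint speeds; "joint_torque": joint torques, N m; "eef_pos": TCP position; "tool_rot": TCP orientation; "contact_force": force on the tool from outside, world axes, zero at the start; "wrist_torque": the same for the moment, N m; "width": finger opening in m; "finger_force": force on a finger pad.
Only numpy, scipy, OpenCV 4.12 (cv2) and the standard library are available. Lean on these libraries where they do the work, as an engineer would, in place of code of your own. Each camera call takes 0.05 s, during which the arm holds its last target. There are 200 camera calls.

TASK

Fit the plaster hut with the sloping roof into the recess of the display board, either way round, and press it fully home so that its ground slab lies flush, then let go of it. Then take the spring presser out of the tool stand and press its tip lightly on the dot on the roof, holding the presser square to the sloping roof face with its spring about half pushed in and never hammering the hut. The glue must grip, so finish while still holding the presser there; do not touch the hut with anything else then, and leave all the other things where they are.

Things in the scene. Friction and masses are not known exactly. Their poses are not given: they have to be found in the camera images.
- hut: loose plaster hut, 0.14 kg, upright on its plug. Bottom up (mm): plug 48 (x) x 34 (y) x 14 high; ground slab 62 x 50, from 14 to 19 high; walls 46 x 34. Grip the flat sides facing +-y, 34 apart, from 19 to 50 high (the roof is no wider). Roof slopes 20 degrees, top 48 high at the low eave (-x end), 68 at the high eave (+x end). Origin: centre of the plug's underside; z up
- spot: the marked spot: dark dot 12 mm across on the hut's sloping roof, moving with the hut. Origin: centre of the dot, on the roof face, at (6.6, 4, 60.4) mm in the hut's frame. Its z axis is the outward normal of the roof face (20 degrees off the hut's z, leaning to the hut's -x); its y is the hut's y
- board: fixed foam display board, 200 (x) x 170 (y) x 26 mm thick, flat on the table, scored lines on its top. Origin: centre of its underside; z up
- recess (a point): centre of the mouth of the board's recess, 26 mm above the table, at (15, -15) mm in the board's frame, axes as the board's. 51 (x) x 37 (y) mm, 14 mm deep, flat floor: 1.5 mm loose on each side of the hut's plug; the hut fits either way round. Home, the plug stands on the floor, the ground slab lies on the board's top and the hut's origin is 12 mm above the table
- presser: loose round metal tool, 0.14 kg, hanging upright in a hole of the stand. Along its axis, mm from its origin: barrel 14 wide from 24 to 60, collar 26 wide from 60 to 64 (rests on the stand's top), ringed handle 22 wide from 64 to 134 (grip here, lift straight up). Origin: on its axis, end of the relaxed spring tip; z from tip to handle; in the stand 10 mm above the table
- tip (a point): end of the presser's spring tip (steel rod 8 mm wide with a 10 mm ball end); it slides into the barrel along the axis as it is pressed
- plunger (a joint): how far the spring tip is pushed into the presser, m: 0 relaxed, 0.016 at its stop. The spring takes 0.4 N per mm: half way is 8 mm and 3.2 N
- stand: fixed wooden tool stand, 60 (x) x 150 (y) x 70 mm high, with two upright 17 mm holes at y = +45 and -45 mm in its frame; the presser hangs in one, the scriber in the other, either way. Origin: centre of its underside
- flat_block: flat-topped plaster casting, 62 x 50 mm over its ground slab, 39 mm high, no roof; origin under its centre. A bystander
- scriber: slim scriber with a dark wooden bulb handle (18 mm wide), hanging in the other hole of the tool stand, its top 124 mm above the table; origin on its axis 10 mm above the table. A bystander
- sanding_block: cork sanding block, 70 x 40 x 25 mm. A bystander

How it is judged:
On the way, in this order (a step that is already met when the one before it is completed fails the run):
1. the hut is fully home in the recess and let go (z of hut in the frame of board below 0.0145 m and horizontal distance between hut and recess below 0.004 m and angle between the x axis of hut and the x axis of board, either way round below 0.1 rad and angle between hut's own z axis and vertical below 0.06 rad and contact force between each of the fingers, the arm and hut below 0.1 N and linear speed of hut below 0.01 m/s), for 0.3 s.
2. the presser is taken out of the stand by the gripper (contact force between the fingers and presser above 2 N and height (world z) of tip above 0.075 m), for 0.2 s.
At the end, for the whole second after the job is handed in: Hut home within 2.5 mm of depth, 4 mm of centre, 0.1 rad of the board, upright; presser gripped, tip within 8 mm of the dot, axis within 0.14 rad of the roof normal, 1.2 to 6.2 N (spring in 3 to 14.5 mm); hut touched by neither arm nor fingers, presser off stand and board; all at rest (z of hut in the frame of board below 0.0145 m and horizontal distance between hut and recess below 0.004 m and angle between the x axis of hut and the x axis of board, either way round below 0.1 rad and angle between hut's own z axis and vertical below 0.06 rad and distance between tip and spot below 0.008 m and angle between the z axis of presser and the z axis of spot, either way round below 0.14 rad and contact force between presser and hut between 1.2 and 6.2 N and value of joint plunger between 0.003 and 0.0145 m and contact force between the fingers and presser above 2 N and contact force between each of the arm, the fingers and hut below 0.2 N and contact force between presser and stand below 0.2 N and contact force between presser and board below 0.2 N and linear speed of presser below 0.02 m/s and linear speed of hut below 0.01 m/s); the arm keeps its last pose, push and grip.
It fails at once if the hut is hit or pressed hard with the presser (over 15 N) (contact force between presser and hut above 15 N).
It fails at once if another thing is disturbed (moved over 25 mm) (distance of any of flat_block, scriber, sanding_block from where it was at the start of the episode above 0.025 m).
It also fails if it takes over 48 s, if anything falls off the work surface, if the arm or the gripper's body presses on something with over 40 N, if the wrist force passes 120 N, or if a joint passes its speed limit or range.

## Working session

There is one attempt and no reset: what is moved stays moved. The work goes in short steps, each a Python script; the robot and the scene stay as the last script left them, time stands still between calls to the robot, and variables do not carry over. Pictures are saved under pics/ and viewed, at most 10 in all, crops included, and the job is handed in when it is done.

```bash
ls; mkdir -p pics
python3 - <<'E'
from cell import robot, cams, kinematics
import cv2,numpy as np
for n in("scene","top"):
    im=cams.read_camera(n); cv2.imwrite(f"pics/{n}0.png",im[:,:,::-1])
    c=cams.calibration(n); print(n,{k:np.round(v,4).tolist() for k,v in c.items()})
o=robot.observe(); print(o)
E
```

```text
cell.py
pics
scene {'intrinsics': [[416.5944, 0.0, 287.0504], [0.0, 416.5944, 212.2025], [0.0, 0.0, 1.0]], 'world_to_cam': [[0.8263, 0.563, -0.0167, -0.4412], [-0.3811, 0.5806, 0.7195, 0.1709], [0.4147, -0.5882, 0.6943, -1.3215], [0.0, 0.0, 0.0, 1.0]]}
top {'intrinsics': [[397.8468, 0.0, 282.8878], [0.0, 397.8468, 217.655], [0.0, 0.0, 1.0]], 'world_to_cam': [[-0.0164, -0.9998, -0.0093, -0.0013], [0.9963, -0.0171, 0.0846, -0.5559], [-0.0848, -0.0079, 0.9964, -0.8349], [0.0, 0.0, 0.0, 1.0]]}
{'clock': 0.1, 'joint_positions': array([-1.18600186e+00,  2.60618136e-01, -1.39237780e-01,  1.17270809e+00,
        1.91416367e-05,  1.57076490e+00]), 'joint_vel': array([-0.00156814, -0.00215256,  0.00164708, -0.0016956 ,  0.00142893,
       -0.00178323]), 'joint_torque': array([-2.02516101e-03, -4.06509304e+01,  2.54526615e+01,  1.00648086e-02,
       -6.74597709e-05, -5.97691326e-06]), 'eef_pos': array([ 0.19685977, -0.48607913,  0.25554907]), 'tool_rot': array([-8.69362239e-04,  9.81545288e-01,  1.91227785e-01, -1.59592877e-04]), 'contact_force': array([ 0.15363317, -0.37149631, -0.09281804]), 'wrist_torque': array([ 0.00774319, -0.00132465,  0.00567524]), 'finger_force': 0.0, 'width': 0.08536152809022282}
```

View pics/scene0.png

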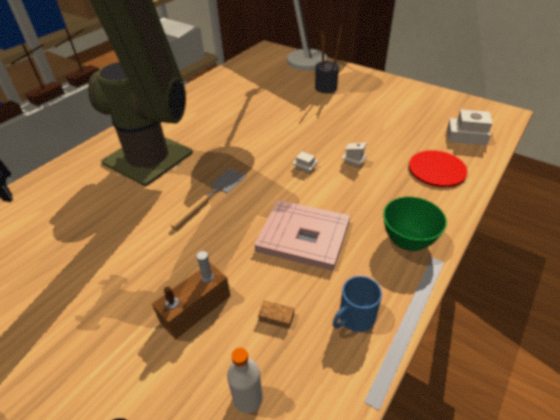

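View pics/top0.png

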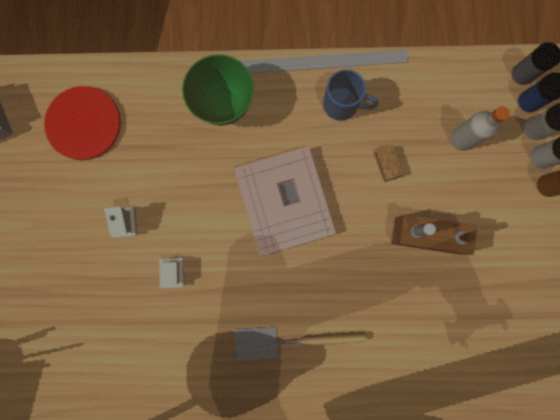

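The scene view shows the board at about (303,235), the hut with its dot at (355,155), the flat block at (305,162), and the stand at (192,300) with the presser's grey handle at (205,265). The top view shows the hut at (121,221) with its dot at (113,217), the recess at (289,192), and the presser's top at (430,229). Next I'll enlarge these areas.

Run:
```python
import cv2,numpy as np
t=cv2.imread("pics/top0.png");s=cv2.imread("pics/scene0.png")
def crop(im,x,y,w,h,k):
    c=cv2.resize(im[y:y+h,x:x+w],None,fx=k,fy=k,interpolation=cv2.INTER_CUBIC)
    c=cv2.convertScaleAbs(c,alpha=1.3)
    for i in range(0,w,10):
        cv2.putText(c,str(x+i),(i*k,9),0,.33,(0,255,255),1); cv2.line(c,(i*k,10),(i*k,16),(0,255,255),1)
    for i in range(10,h,10):
        cv2.putText(c,str(y+i),(0,i*k+4),0,.33,(0,255,255),1); cv2.line(c,(24,i*k),(30,i*k),(0,255,255),1)
    return c
cv2.imwrite("pics/A.png",np.hstack([crop(t,95,195,50,50,8),crop(s,330,130,50,50,8)]))
cv2.imwrite("pics/B.png",np.hstack([crop(t,230,140,112,120,4)[:, :400],crop(s,250,190,100,120,4)]))
cv2.imwrite("pics/C.png",np.hstack([crop(t,390,200,100,100,4),crop(s,145,240,100,100,4)]))
```

```text
(no output)
```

View pics/A.png

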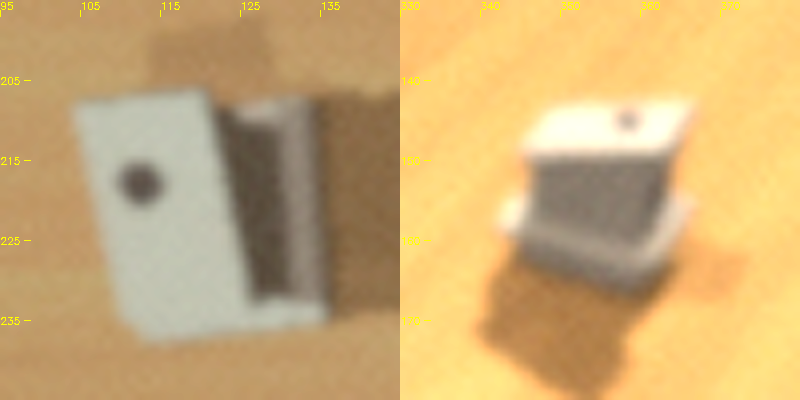

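View pics/B.png

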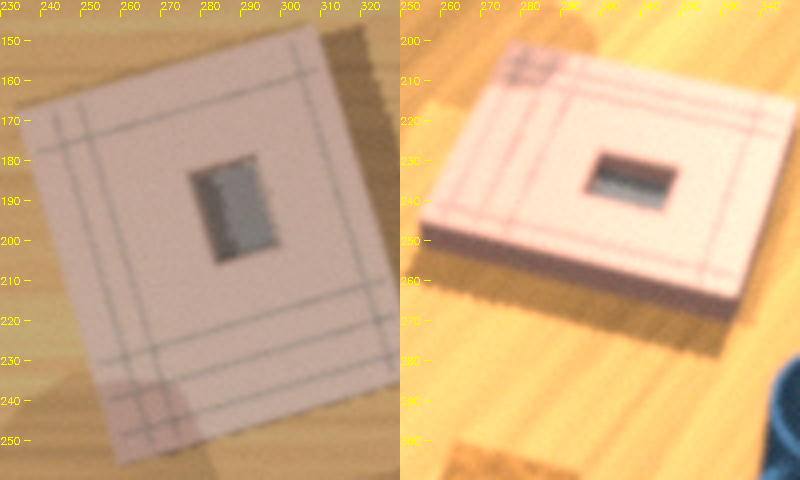

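View pics/C.png

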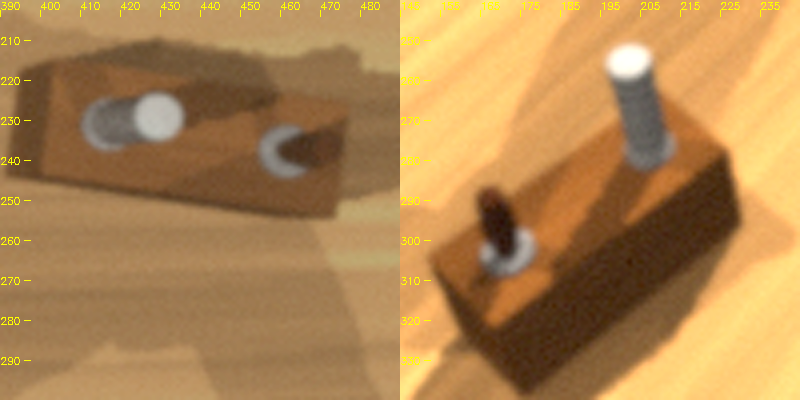

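Crop A shows the hut. In the top view the roof quad is (75,105),(208,90),(250,302),(122,322) crop px with the dot at (140,185), and the high eave points up, toward world +x. Crop B shows the board and recess corners, and crop C shows the presser's top disc and its collar. I'll fit the poses using both views.

```bash
cat > h.py <<'E'
import numpy as np
from scipy.optimize import least_squares
from scipy.spatial.transform import Rotation as R
from cell import robot, cams, kinematics
CAL={n:cams.calibration(n) for n in("scene","top")}
def proj(n,P):
    c=CAL[n];W=np.array(c["world_to_cam"]);p=np.atleast_2d(P)@W[:3,:3].T+W[:3,3]
    q=np.c_[p[:,0],-p[:,1],-p[:,2]]@np.array(c["intrinsics"]).T
    return q[:,:2]/q[:,2:]
def px(x0,y0,k,pts): return (np.array(pts,float)+.5)/k-.5+[x0,y0]
def fit(obs,x0,tilt=False):
    """obs: list (cam, model pts mm, pixels); unknown x,y,z,yaw"""
    def f(v):
        return np.concatenate([(proj(n,R.from_euler('z',v[3]).apply(np.array(m)/1e3)+v[:3])-q).ravel() for n,m,q in obs])
    r=least_squares(f,x0,loss='soft_l1',x_scale=[.01,.01,.01,.1]); return r.x,f(r.x)
def quat(yaw,tiltR=None):
    """tool down, tool y axis at heading yaw (mod pi)"""
    M=np.array([[np.sin(yaw),np.cos(yaw),0],[-np.cos(yaw),np.sin(yaw),0],[0,0,-1]])
    M=np.c_[M[:,0],M[:,1],M[:,2]]
    r=R.from_matrix(M); r=r if tiltR is None else tiltR*r
    return r.as_quat()[[3,0,1,2]]
E
python3 - <<'E'
from h import *
np.set_printoptions(precision=4,suppress=True)
T=lambda p:px(95,195,8,p); S=lambda p:px(330,130,8,p)
hut=[("top",[[27.5,17,68],[27.5,-17,68],[-27.5,-17,48],[-27.5,17,48],[6.6,4,60.4],[31,-25,19],[-31,-25,19],[-31,25,19]],
 T([[75,105],[208,90],[250,302],[122,322],[140,185],[312,100],[327,320],[138,341]])),
 ("scene",[[-27.5,17,48],[27.5,17,68],[27.5,-17,68],[-27.5,-17,48],[6.6,4,60.4]],S([[155,105],[295,102],[272,157],[120,150],[228,120]]))]
x,r=fit(hut,[.55,.3,0,0]);print("hut",x,np.abs(r).max(),r.reshape(-1,2).round(1).tolist())
for o in hut: print(o[0],fit([o],x)[0])
T=lambda p:px(230,140,4,p); S=lambda p:px(250,190,4,p)
rc=[[25.5,18.5],[25.5,-18.5],[-25.5,-18.5],[-25.5,18.5]]
bt=[[100,85,26],[100,-85,26],[-100,85,26]]+[[a+15,b-15,26] for a,b in rc]
bs=[[100,-85,26],[-100,-85,26],[-100,85,26],[100,85,26]]+[[a+15,b-15,26] for a,b in [rc[3],rc[0],rc[1],rc[2]]]
bo=[("top",bt,T([[22,108],[317,25],[118,465],[190,174],[255,155],[281,242],[217,265]])),
("scene",bs,S([[338,298],[20,225],[112,38],[400,103],[203,151],[278,168],[264,211],[184,192]]))]
b,r=fit(bo,[.57,0,0,.25]);print("board",b,r.reshape(-1,2).round(1).tolist())
for o in bo: print(o[0],fit([o],b)[0])
print("recess",R.from_euler('z',b[3]).apply([.015,-.015,.026])+b[:3])
T=lambda p:px(390,200,4,p); S=lambda p:px(145,240,4,p)
for nm,a,c in(("top",(158,117),(229,62)),("collar",(109,124),(250,150))):
    f=[("top",[[0,0,0]],T([a])),("scene",[[0,0,0]],S([c]))]
    v,r=fit(f,[.5,-.3,.1,0]);print(nm,v,r)
# stand yaw from the two holes (top view collar centres at z .072)
def ray(q,z): return least_squares(lambda p:(proj("top",[p[0],p[1],z])-q).ravel(),[.5,-.3]).x
p1,p2=ray(T([(109,124)]),.074),ray(T([(287,152)]),.074);print(p1,p2,np.linalg.norm(p1-p2),np.arctan2(*(p1-p2)[::-1]))
E
```

```text
hut [0.5531 0.3369 0.0029 0.0824] 1.4515152624893517 [[-0.2, -0.2], [-0.3, 0.0], [0.1, 0.6], [-0.1, -0.3], [0.3, -0.4], [-0.4, -0.6], [-0.3, 0.2], [0.3, -0.1], [-0.1, 0.3], [0.0, 0.1], [-1.5, -0.9], [-0.3, 0.4], [-0.1, 0.3]]
top [ 0.5531  0.338  -0.      0.0812]
scene [0.5583 0.3274 0.0107 0.1021]
board [ 0.5935 -0.0135  0.0016  0.269 ] [[-1.7, 0.6], [-0.4, -0.4], [-0.2, 0.0], [-0.0, -0.4], [0.1, -0.5], [0.4, 0.2], [-0.1, -0.7], [-0.4, 0.1], [-0.8, -1.6], [-0.1, 0.4], [0.3, 0.0], [-0.5, 0.1], [0.2, 0.4], [-0.4, 0.2], [-0.3, 0.2]]
top [ 0.594  -0.0138 -0.0044  0.2617]
scene [ 0.5924 -0.0107 -0.0015  0.278 ]
recess [ 0.612  -0.024   0.0276]
top [ 0.5202 -0.2807  0.1441  0.    ] [0.0161 0.018  0.0268 0.0015]
collar [ 0.5207 -0.2815  0.0727  0.    ] [0.0107 0.012  0.0172 0.0007]
[ 0.5206 -0.281 ] [ 0.505  -0.3697] 0.09004782504433384 1.3966062100633612
```

Triangulated heights agree with the text: presser top 0.144, collar 0.073, hut z about 0–3 mm, board z about 2 mm, and hole spacing 90.0 mm. Before moving I'll check IK for every pose.

```bash
cat >> h.py <<'E'
HUT=np.array([.5531,.3375]);HY=.0815
REC=np.array([.6122,-.0238]);BY=.265
PR=np.array([.5204,-.281])
def normtilt(by): # rotation taking vertical to roof normal for hut yaw by
    return R.from_rotvec(-np.radians(20)*np.array([-np.sin(by),np.cos(by),0]))
E
python3 - <<'E'
from h import *
np.set_printoptions(precision=2,suppress=True)
for nm,xy,z,hs in(("hut",HUT,.047,HY+np.pi/2),("rec",REC,.059,BY+np.pi/2),("pr",PR,.121,-.174)):
    for k in(0,np.pi):
        print(nm,k,kinematics.solve_ik([*xy,z],quat(hs+k)),kinematics.solve_ik([*xy,z+.1],quat(hs+k)))
t=normtilt(BY); n=t.apply([0,0,1]); print(n)
spot=np.array([*REC,.012])+R.from_euler('z',BY).apply([.0066,.004,.0604])
for hd in np.arange(-3,3.2,.4): print(round(hd,2),kinematics.solve_ik(spot+n*.103,quat(hd,t)),kinematics.solve_ik(spot+n*.18,quat(hd,t)) is not None)
E
```

```text
Traceback (most recent call last):
  File "h.py", line 20, in quat
    r=R.from_matrix(M); r=r if tiltR is None else tiltR*r
  File "scipy/spatial/transform/_rotation.pyx", line 1143, in scipy.spatial.transform._rotation.Rotation.from_matrix
ValueError: Non-positive determinant (left-handed or null coordinate frame) in rotation matrix 0: [[ 1.   -0.08  0.  ]
 [ 0.08  1.    0.  ]
 [ 0.    0.   -1.  ]].
```

```bash
sed -i 's/\[\[np.sin(yaw),np.cos(yaw),0\],\[-np.cos(yaw)/[[-np.sin(yaw),np.cos(yaw),0],[np.cos(yaw)/; /np.c_\[M\[:,0\]/d' h.py
cat > ik.py <<'E'
from h import *
np.set_printoptions(precision=2,suppress=True)
for nm,xy,z,hs in(("hut",HUT,.047,HY+np.pi/2),("rec",REC,.059,BY+np.pi/2),("pr",PR,.121,-.174)):
    for k in(0,np.pi):
        print(nm,k,kinematics.solve_ik([*xy,z],quat(hs+k)),kinematics.solve_ik([*xy,z+.1],quat(hs+k)))
t=normtilt(BY); n=t.apply([0,0,1]); print(n)
spot=np.array([*REC,.012])+R.from_euler('z',BY).apply([.0066,.004,.0604])
for hd in np.arange(-3,3.2,.4): print(round(hd,2),kinematics.solve_ik(spot+n*.103,quat(hd,t)),kinematics.solve_ik(spot+n*.18,quat(hd,t)) is not None)
E
python3 ik.py
```

```text
hut 0 [ 0.55  0.61 -0.14  0.82  0.    0.47] [ 0.55  0.53 -0.01  1.03  0.    0.47]
hut 3.141592653589793 [ 0.55  0.61 -0.14  0.82  0.   -2.68] [ 0.55  0.53 -0.01  1.03  0.   -2.68]
rec 0 [-0.04  0.55 -0.23  0.79  0.   -0.3 ] [-0.04  0.46 -0.09  1.02  0.   -0.3 ]
rec 3.141592653589793 [-0.04  0.55 -0.23  0.79  0.    2.84] [-0.04  0.46 -0.09  1.02  0.    2.84]
pr 0 [-0.5   0.46 -0.21  0.91  0.    1.25] [-0.5   0.39 -0.04  1.14  0.    1.25]
pr 3.141592653589793 [-0.5   0.46 -0.21  0.91  0.   -1.89] [-0.5   0.39 -0.04  1.14  0.   -1.89]
[-0.33 -0.09  0.94]
-3.0 [-0.11  0.22 -0.51  0.52  0.13 -1.8 ] True
-2.6 [-0.11  0.22 -0.51  0.52  0.13 -2.2 ] True
-2.2 [-0.11  0.22 -0.51  0.52  0.13 -2.6 ] True
-1.8 [-0.11  0.22 -0.51  0.52  0.13 -3.  ] True
-1.4 [-0.11  0.22 -0.51  0.52  0.13  2.88] True
-1.0 [-0.11  0.22 -0.51  0.52  0.13  2.48] True
-0.6 [-0.11  0.22 -0.51  0.52  0.13  2.08] True
-0.2 [-0.11  0.22 -0.51  0.52  0.13  1.68] True
0.2 [-0.11  0.22 -0.51  0.52  0.13  1.28] True
0.6 [-0.11  0.22 -0.51  0.52  0.13  0.88] True
1.0 [-0.11  0.22 -0.51  0.52  0.13  0.48] True
1.4 [-0.11  0.22 -0.51  0.52  0.13  0.08] True
1.8 [-0.11  0.22 -0.51  0.52  0.13 -0.32] True
2.2 [-0.11  0.22 -0.51  0.52  0.13 -0.72] True
2.6 [-0.11  0.22 -0.51  0.52  0.13 -1.12] True
3.0 [-0.11  0.22 -0.51  0.52  0.13 -1.52] True
```

Run:
```python
from h import *
import cv2
q=quat(HY+np.pi/2)
robot.release()
robot.move_to([*HUT,.16],q)
im=cams.read_camera("top")
robot.servo_line([*HUT,.047],speed=.1)
o=robot.observe();print(o["clock"],o["eef_pos"],o["contact_force"])
robot.grasp();o=robot.observe();print(o["clock"],o["width"],o["finger_force"],o["eef_pos"],o["contact_force"])
robot.servo_line([*HUT,.14],speed=.15)
robot.move_to([*REC,.14],quat(BY+np.pi/2))
o=robot.observe();print(o["clock"],o["width"],o["finger_force"],o["eef_pos"],o["contact_force"])
t=cams.read_camera("top");s=cams.read_camera("scene")
cv2.imwrite("pics/t1.png",t[:,:,::-1]);cv2.imwrite("pics/s1.png",s[:,:,::-1])
a=cv2.resize(t[120:270,220:350],None,fx=3,fy=3,interpolation=2);b=cv2.resize(s[150:300,250:380],None,fx=3,fy=3,interpolation=2)
cv2.imwrite("pics/D.png",np.hstack([a,b])[:,:,::-1])
```

```text
4.8083 [0.55368251 0.33785877 0.04778422] [ 0.87763959  0.87983873 -0.04917994]
5.3333 0.03316654475886906 60.16198905359488 [0.5534106  0.33769211 0.0474512 ] [ 0.23354871 -0.58684292  3.3215012 ]
7.4667 0.033210310834109004 59.572848311509006 [ 0.61220266 -0.02279296  0.13971432] [ 0.60963209 -0.26602678 -0.66745379]
```

View pics/D.png

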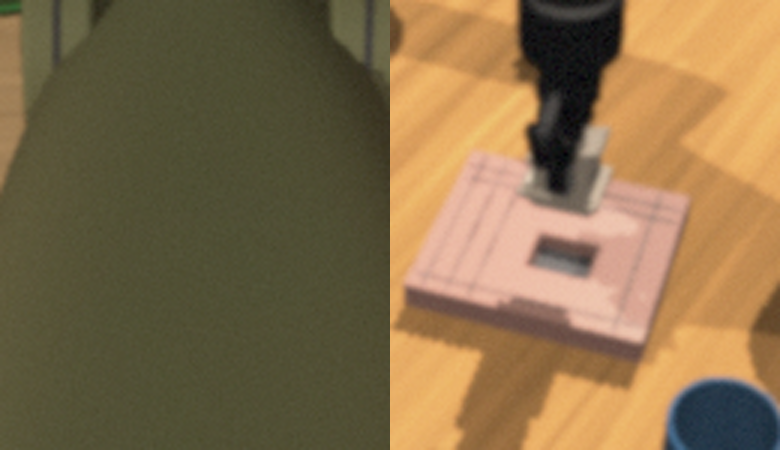

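The scene crop shows the hut held level above the recess (slab at crop about (565,195), recess at (565,257)); the hand hides the top view. Next I'll lower it by feel.

Run:
```python
from h import *
np.set_printoptions(precision=4,suppress=True)
def st(t):
    o=robot.observe();print(t,round(o["clock"],2),o["eef_pos"],o["contact_force"],o["wrist_torque"]);return o
robot.servo_line([*REC,.080],speed=.12);robot.dwell(.1)
f0=st("above")["contact_force"][2]
for z in(.075,.072,.070):
    robot.servo_line([*REC,z],speed=.04);robot.dwell(.05);o=st(z)
    if abs(o["contact_force"][2]-f0)>8: break
```

```text
above 8.32 [ 0.6132 -0.0237  0.0811] [-0.1758  0.6037 -0.8278] [-0.0138  0.0251 -0.0202]
0.075 8.64 [ 0.6122 -0.0238  0.0751] [-0.4167  0.9149 -0.8832] [ 0.0085 -0.0153  0.023 ]
0.072 8.94 [ 0.6121 -0.0238  0.0718] [-0.2283 -0.6431  0.143 ] [-0.0053 -0.0486 -0.0228]
0.07 9.24 [ 0.6121 -0.0238  0.0699] [ 0.4246  0.4109 -0.8565] [-0.0175 -0.025  -0.026 ]
```

Run:
```python
from h import *
import cv2
np.set_printoptions(precision=4,suppress=True)
def st(t):
    o=robot.observe();print(t,round(o["clock"],2),o["eef_pos"],o["contact_force"],o["wrist_torque"]);return o
for z in(.066,.063,.061,.0595,.0585,.0575,.0565):
    robot.servo_line([*REC,z],speed=.04);robot.dwell(.05);o=st(z)
    if o["contact_force"][2]>12 or abs(o["contact_force"][:2]).max()>12: break
```

```text
0.066 9.54 [ 0.612  -0.0238  0.0657] [-0.5453  0.222  -0.3785] [ 0.0375 -0.0292  0.0064]
0.063 9.84 [ 0.6121 -0.0238  0.0628] [-0.1783 -0.3591 -1.1629] [ 0.0056 -0.0373  0.007 ]
0.061 10.14 [ 0.6121 -0.0238  0.0609] [-0.4425 -0.0313 -1.4012] [0.0393 0.0461 0.0352]
0.0595 10.44 [ 0.6122 -0.0238  0.0595] [-0.2632 -0.6318 -1.4034] [ 0.0205 -0.0222  0.0187]
0.0585 10.74 [ 0.6122 -0.0238  0.0594] [-2.2997  0.4683  5.4222] [-0.0611  0.3831 -0.0329]
0.0575 11.04 [ 0.6122 -0.0238  0.0594] [-4.2705  0.4037 10.6016] [-0.04    0.7927 -0.0347]
0.0565 11.34 [ 0.6122 -0.0238  0.0594] [-5.3758  1.1021 17.6866] [-0.0931  1.2031 -0.0076]
```

The hut seated at exactly the predicted TCP height of 0.0594. Next: ease off, release, retreat, and look.

Run:
```python
from h import *
import cv2
robot.servo_line([*REC,.0594],speed=.04)
robot.release();robot.dwell(.2)
robot.servo_line([*REC,.16],speed=.15)
robot.move_to([*PR,.21],quat(-.174)) 
o=robot.observe();print(o["clock"],o["eef_pos"],o["contact_force"])
t=cams.read_camera("top");s=cams.read_camera("scene")
cv2.imwrite("pics/t2.png",t[:,:,::-1]);cv2.imwrite("pics/s2.png",s[:,:,::-1])
from math import *
def crop(im,x,y,w,h,k):
    c=cv2.convertScaleAbs(cv2.resize(im[y:y+h,x:x+w],None,fx=k,fy=k,interpolation=2),alpha=1.3)
    for i in range(0,w,10): cv2.putText(c,str(x+i),(i*k,9),0,.33,(0,255,255),1)
    for i in range(10,h,10): cv2.putText(c,str(y+i),(0,i*k+4),0,.33,(0,255,255),1)
    return c
cv2.imwrite("pics/E.png",np.hstack([crop(t,264,166,50,60,8),crop(s,285,190,50,60,8)])[:,:,::-1])
```

```text
14.55 [ 0.5203596  -0.28045731  0.20933813] [ 0.59515969 -0.7865894   0.61770302]
```

View pics/E.png

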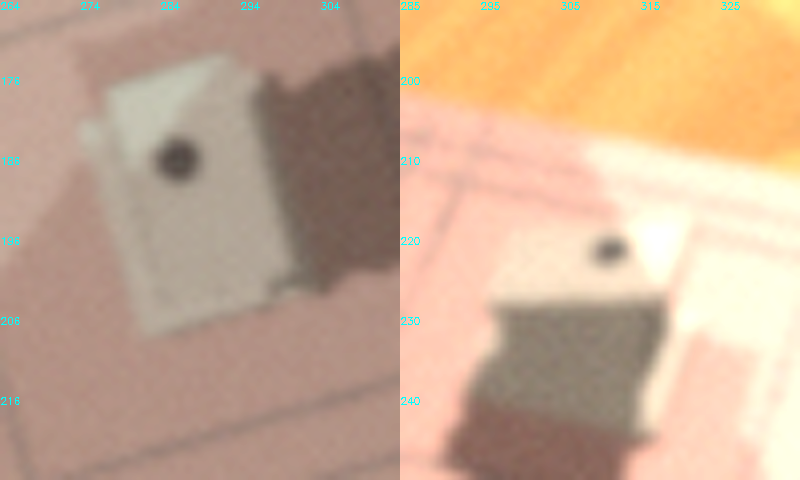

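The hut sits level in the recess, with the dot at top (285.7,185.6) and scene (310.7,220.8). I'll triangulate the dot, then take the presser.

Run:
```python
from h import *
import cv2
np.set_printoptions(precision=4,suppress=True)
v,r=fit([("top",[[0,0,0]],np.array([[285.7,185.6]])),("scene",[[0,0,0]],np.array([[310.7,220.8]]))],[.6,0,.07,0])
print("dot seen",v,r,"pred",np.array([*REC,.012])+R.from_euler('z',BY).apply([.0066,.004,.0604]))
q=quat(-.174)
robot.servo_line([*PR,.121],speed=.1)
o=robot.observe();print(o["clock"],o["eef_pos"],o["contact_force"])
robot.grasp();robot.dwell(.1);o=robot.observe();print(o["clock"],o["width"],o["finger_force"],o["eef_pos"],o["contact_force"])
robot.servo_line([*PR,.26],speed=.12);robot.dwell(.2)
o=robot.observe();print(o["clock"],o["width"],o["finger_force"],o["eef_pos"],o["contact_force"],o["wrist_torque"])
t=cams.read_camera("top");s=cams.read_camera("scene")
cv2.imwrite("pics/s3.png",s[:,:,::-1])
cv2.imwrite("pics/F.png",cv2.resize(s[150:300,130:330],None,fx=4,fy=4,interpolation=2)[:,:,::-1])
```

```text
dot seen [ 0.6169 -0.018   0.075   0.    ] [ 0.0611  0.076   0.1141 -0.0174] pred [ 0.6175 -0.0182  0.0724]
15.6917 [ 0.5209 -0.2813  0.1217] [-0.1244 -0.8894 -0.4857]
16.4 0.020799639254401557 58.54263961315155 [ 0.5207 -0.2811  0.1214] [-0.2883  0.5827  1.9863]
17.9083 0.021030318433490985 58.67428243160248 [ 0.5201 -0.2808  0.2593] [-0.5192  0.3488 -2.7287] [-0.0053  0.0362 -0.0036]
```

View pics/F.png

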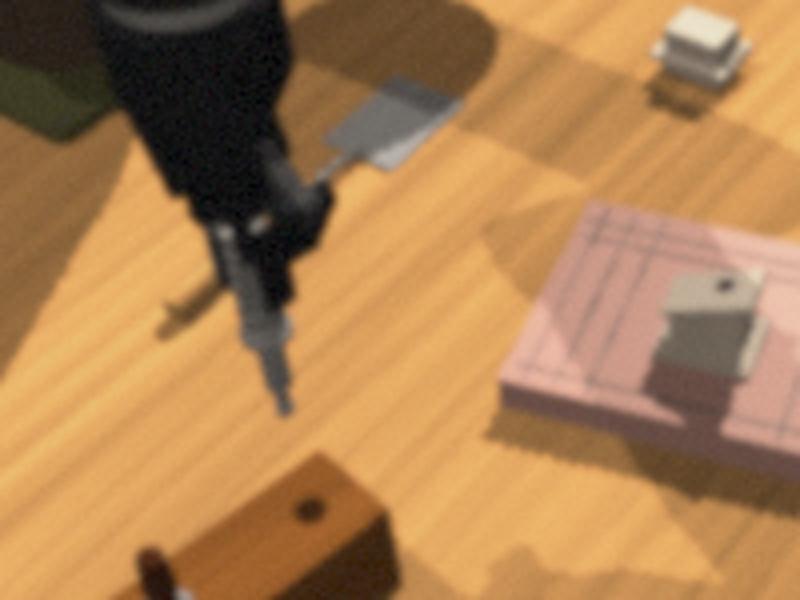

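The presser is held, with its tip at crop (285,411), which is scene (200.9,252.4), and the collar at about crop (268,330). I'll compare these with the predicted vertical hang, then swing to the pre-press pose.

```bash
cat >> h.py <<'E'
SPOT=np.array([.6173,-.0181,.0726]); TL=.1114   # tip ahead of TCP
T20=normtilt(BY); N=T20.apply([0,0,1])
HD=-.174+BY
E
python3 - <<'E'
from h import *
import cv2
np.set_printoptions(precision=4,suppress=True)
o=robot.observe();p=np.array(o["eef_pos"]);ax=R.from_quat(np.array(o["tool_rot"])[[1,2,3,0]]).apply([0,0,1])
print("tip,collar pred",proj("scene",[p+ax*TL,p+ax*(TL-.062)]),"seen",[200.9,252.4],[130+268/4-.4,150+330/4-.4])
q=quat(HD,T20)
robot.move_to(SPOT+N*(TL+.06),q)
robot.servo_line(SPOT+N*(TL+.02),speed=.08);robot.dwell(.3)
o=robot.observe();p=np.array(o["eef_pos"]);ax=R.from_quat(np.array(o["tool_rot"])[[1,2,3,0]]).apply([0,0,1])
tip=p+ax*TL
print(o["clock"],p,"tip",tip,"gap",(tip-SPOT)@N,o["contact_force"],"ax.N",ax@N)
s=cams.read_camera("scene");t=cams.read_camera("top")
print("pred px tip,collar(62),spot",proj("scene",[tip,tip-ax*.062,SPOT]).tolist())
cv2.imwrite("pics/t4.png",t[:,:,::-1])
c=s[130:250,250:370];cv2.imwrite("pics/G.png",cv2.resize(c,None,fx=5,fy=5,interpolation=2)[:,:,::-1])
E
```

```text
tip,collar pred [[201.5339 253.8726]
 [196.3678 232.7591]] seen [200.9, 252.4] [196.6, 232.1]
19.95 [ 0.5742 -0.0299  0.1967] tip [ 0.611  -0.0199  0.092 ] gap 0.020487194410814952 [ 0.1534 -0.468  -1.3282] ax.N -0.9999995139033154
pred px tip,collar(62),spot [[308.4481453274819, 215.27080884592044], [300.07286218000286, 195.14438358306148], [310.9048448092948, 221.5812851723263]]
```

View pics/G.png

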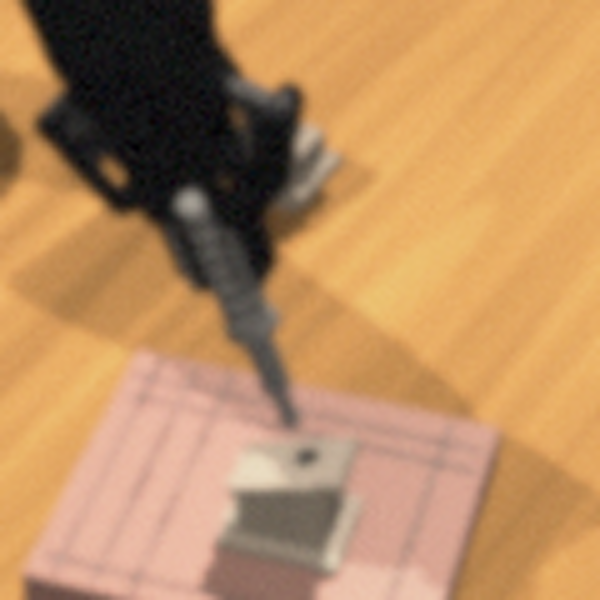

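The tip is seen at (307.9,214.5) against (308.4,215.3) predicted, and the dot at (311,220.8), so the axis and aim agree. Next I'll press slowly by feel.

```bash
cat > press.py <<'E'
from h import *
import sys
np.set_printoptions(precision=4,suppress=True)
def force():
    F=[]
    for _ in range(8): robot.dwell(.03);F.append(robot.observe()["contact_force"])
    return np.mean(F,0)
f0=force();print("base",f0)
for g in(.006,.002,-.001,-.004,-.006,-.008):
    robot.servo_line(SPOT+N*(TL+g),speed=.02)
    f=force()-f0;o=robot.observe();p=np.array(o["eef_pos"]);tip=p-N*TL-SPOT
    print(g,round(o["clock"],2),"gap",tip@N,"lat",np.linalg.norm(tip-N*(tip@N)),"fN",f@N,f,o["width"])
    if f@N>4: break
E
python3 press.py
```

```text
base [ 0.0757  0.2039 -1.5121]
0.006 21.43 gap 0.006138981396529747 lat 9.741022961792529e-05 fN 0.26411679898451246 [-0.2173 -0.2658  0.1794] 0.020642491445982757
0.002 22.05 gap 0.0020264332794931988 lat 3.670206558303902e-05 fN 0.08514252546211687 [ 0.0049 -0.1519  0.0778] 0.020764034684342285
-0.001 22.62 gap -0.000979793517557948 lat 2.124541842036836e-05 fN 0.4131080555953281 [-0.1694 -0.0014  0.38  ] 0.02080689497026508
-0.004 23.18 gap -0.0038822945248893686 lat 0.0001455497292980339 fN 1.8250324926524506 [-0.0494 -0.5423  1.8731] 0.020623496250451134
-0.006 23.7 gap -0.0059276008298557665 lat 0.00012847623963948345 fN 2.5513941376532 [-0.2236 -0.6145  2.578 ] 0.021026539299553403
-0.008 24.22 gap -0.007936957216627002 lat 0.00013004233135072052 fN 3.5460629213943236 [-1.011  -0.4914  3.3717] 0.020444652336494683
```

Run:
```python
from h import *
import cv2
robot.dwell(.3);s=cams.read_camera("scene")
cv2.imwrite("pics/H.png",cv2.resize(s[160:260,250:370],None,fx=6,fy=6,interpolation=2)[:,:,::-1])
o=robot.observe();print(o["clock"],o["contact_force"],o["finger_force"])
```

```text
24.5667 [-0.52583641  0.10371283  2.9976591 ] 59.09829318523407
```

View pics/H.png

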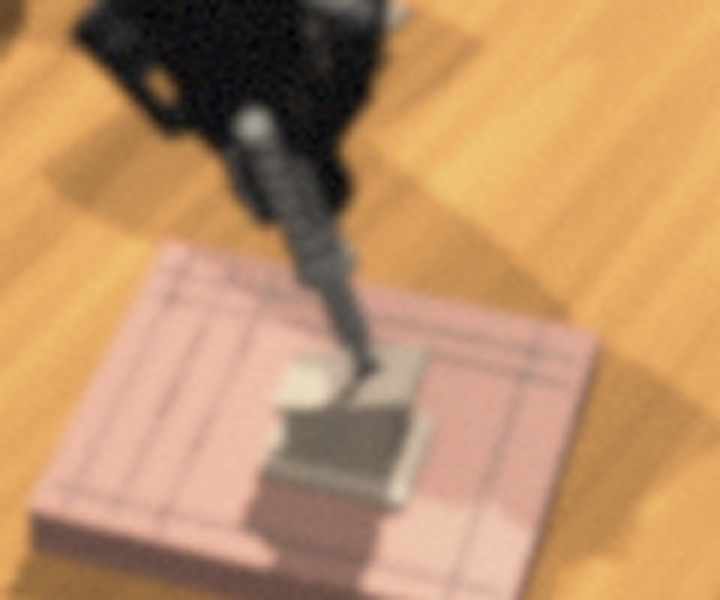

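The tip sits on the dot (crop about (367,365), scene about (311,221)), with the hut still seated and square. I'm handing the job in.

```bash
python3 -c "
from cell import robot, cams, kinematics
print(robot.finish_job())"
```

```text
the job is handed in; nothing more can be done
None
```

The job is handed in, with no verdict shown: the hut is fully home in the recess, and the presser is held square on the roof dot, about 3.5 N with the spring about 8 mm in, at about 24.6 s of the 48 s allowed.

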